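Top up a railing kit to its batch weight from a dipper cup

TASK

Top up the railing kit in the pan of the batch scale to its batch weight: pick up the steel dipper cup of balls by its handle and slowly tip balls from it onto the pan, beside the post cap seated there, until the pan's pointer rests between the two white marks on the post, keeping the rest in the cup. Then stand the cup, with the balls left in it, upright on the bench away from the scale and let go. Spill no balls and leave the other things on the bench where they are.

Things in the scene. Friction and masses are not known exactly. Their poses are not given: they have to be found in the camera images.
- cup_mid (a point): Centre of the flared steel dipper cup, half-way up its axis (30 above its underside). Cup: round, open top, 60 tall; a straight well 60 in diameter for its lower 30, then flaring to 100 diameter at the rim; walls 3 and floor 4 thick, about 0.1 kg empty, standing upright at the start. Axes: z along the cup's axis to its mouth; the handle points along -x, so +y and -y are the free sides to pour over.
- cup_grip (a point): Where to grip the dipper's handle: a round steel bar of 18 diameter along the cup's x axis, 80 above the cup's underside (20 above the rim); this point lies 80 from the cup's axis along the cup's -x. The bar runs from 50 to 112 from the axis; a thinner strut joins its inner end to the rim. Being round it can be gripped at any lean, but grip it hard (the full cup weighs about 0.3 kg and the cup may droop a little in the fingers). Axes as the cup's.
- cup_mouth (a point): Centre of the cup's mouth, level with its rim, 60 above its underside (rim radius 50). Axes as the cup's.
- pan_floor (a point): Centre of the inner floor of the scale's square aluminium pan: 150 x 150 outside, walls 4 thick, the rim 41 above this floor. At the start this floor is 89 above the bench and the rim 130; the pan sinks straight down as it is loaded. Axes: x from the pan towards the post, z up. A fixed post, 12 x 30 and 190 tall, stands 108 from the pan's centre along +x. Scale base 170 x 170, fixed to the bench.
- pan (a joint): How far the pan has sunk, m (0 up on its upper stop, as at the start; 0.042 on its lower stop). It holds a kit part of unknown weight, so it begins to sink only after 0 to 3 balls, then by about 0.0045 per ball (17 to 24 g each), swinging for half a second. Its pointer moves down past two white marks on the post: upper mark at 0.005, lower at 0.021. So 2 to 6 balls are needed.
- pan_cap (a point): Top centre of the kit part seated fast in the pan: a round steel post cap, 50 in diameter and 16 tall, standing on the pan's floor, 42 from the pan's centre along its +x and 40 along its +y. It cannot be moved.
- ball1: Centre of hollow steel railing ball no. 1 of nine alike, 24 in diameter. All nine lie loose in the cup at the start, in three layers of three, the top ones level with the rim. As the cup is slowly tipped they come in clusters of about three: the first between about 50 and 70 degrees, the next often only a few degrees later, the last three (in the well) much later.
- ball2: Centre of hollow steel railing ball no. 2 of nine alike, 24 in diameter. All nine lie loose in the cup at the start, in three layers of three, the top ones level with the rim. As the cup is slowly tipped they come in clusters of about three: the first between about 50 and 70 degrees, the next often only a few degrees later, the last three (in the well) much later.
- ball3: Centre of hollow steel railing ball no. 3 of nine alike, 24 in diameter. All nine lie loose in the cup at the start, in three layers of three, the top ones level with the rim. As the cup is slowly tipped they come in clusters of about three: the first between about 50 and 70 degrees, the next often only a few degrees later, the last three (in the well) much later.
- ball4: Centre of hollow steel railing ball no. 4 of nine alike, 24 in diameter. All nine lie loose in the cup at the start, in three layers of three, the top ones level with the rim. As the cup is slowly tipped they come in clusters of about three: the first between about 50 and 70 degrees, the next often only a few degrees later, the last three (in the well) much later.
- ball5: Centre of hollow steel railing ball no. 5 of nine alike, 24 in diameter. All nine lie loose in the cup at the start, in three layers of three, the top ones level with the rim. As the cup is slowly tipped they come in clusters of about three: the first between about 50 and 70 degrees, the next often only a few degrees later, the last three (in the well) much later.
- ball6: Centre of hollow steel railing ball no. 6 of nine alike, 24 in diameter. All nine lie loose in the cup at the start, in three layers of three, the top ones level with the rim. As the cup is slowly tipped they come in clusters of about three: the first between about 50 and 70 degrees, the next often only a few degrees later, the last three (in the well) much later.
- ball7: Centre of hollow steel railing ball no. 7 of nine alike, 24 in diameter. All nine lie loose in the cup at the start, in three layers of three, the top ones level with the rim. As the cup is slowly tipped they come in clusters of about three: the first between about 50 and 70 degrees, the next often only a few degrees later, the last three (in the well) much later.
- ball8: Centre of hollow steel railing ball no. 8 of nine alike, 24 in diameter. All nine lie loose in the cup at the start, in three layers of three, the top ones level with the rim. As the cup is slowly tipped they come in clusters of about three: the first between about 50 and 70 degrees, the next often only a few degrees later, the last three (in the well) much later.
- ball9: Centre of hollow steel railing ball no. 9 of nine alike, 24 in diameter. All nine lie loose in the cup at the start, in three layers of three, the top ones level with the rim. As the cup is slowly tipped they come in clusters of about three: the first between about 50 and 70 degrees, the next often only a few degrees later, the last three (in the well) much later.
- pipe: Bystander, to be left alone: rusty pipe offcut 60 across and 60 tall, standing on end. Origin at its underside.
- square: Bystander, to be left alone: grey triangular welding square, 100 x 100, 16 tall. Origin at its underside.
- hammer: Bystander, to be left alone: hammer, 300 long, lying flat. Origin at its underside.
Mind the look-alikes: they are no part of the job. What is shaped like the ball7 but yellow is not meant.

How it is judged:
By the outcome, as a careful person would: the job done as asked, in the order asked, and still so for the second after the job is handed in, with the robot touching nothing.
It also fails if it takes over 64 s, if anything falls off the work surface, if the arm or the gripper's body presses on something with over 40 N, if the wrist force passes 120 N, or if a joint passes its speed limit or range.

ROBOT

A 6-joint arm with a two-finger parallel gripper is mounted at the origin on the work surface. World frame = base frame: x ahead of the robot, y to its left, z up, the work surface at z = 0. Lengths are in m, angles in degrees, forces in N, time in s.
With the tool pointing down it reaches from about 0.4 to 0.825 m from the base axis. Payload 7 kg.
Tool frame: the origin (TCP) lies midway between the tips of the shut fingers; the grasp point (between the pads) lies 19 mm behind it; z points along the fingers, y is the line along which they close (so a half turn about z gives the same grasp; the last joint's range is limited). The gripper opens to 88 mm and grips with 3 to 60 N. Pads are 19 mm wide; open, the fingers measure 130 mm over their backs; the gripper's body (78 mm by 193 mm) begins 47 mm behind the grasp point.
Start: joints at [-48.352, 20.546, 0.682, 0, -70.136, -16.507], TCP at [0.287, -0.611, 0.227] pointing down, gripper open.
Joint ranges: [-176.03, 176.03], [-82.01, 121.73], [-58.28, 71.71], [-173.87, 95.51], [-174.79, -0.11], [-173.66, 173.66]. Speed limits (degrees/s): [136.94, 136.94, 172.46, 180, 180, 180].

INTERFACE

Orientations are given as a 3x3 rotation matrix whose columns are the frame's x, y, z axes.
In Python, from rig import robot gives the robot as it stands. Calls block until the motion is done:
- robot.goto(position, orientation): joint-space move of the TCP to a pose.
- robot.servo_line(position, ori=None, speed=0.15): straight line of the TCP; ori=None keeps the orientation; speed is the mean speed in m/s.
- robot.movej(angles): joint-space move.
- robot.move_gripper(opening): opening from 0.0 (shut) to 1.0 (fully open); the grip force is fixed at half the most; returns when the fingers have stopped.
- robot.dwell(seconds).
- robot.ik(position, orientation): joint angles nearest the present ones, or None.
- robot.grab_frame(name): name is "scene" or "side" or "wrist"; returns (picture, depth): 480x640x3 uint8, red, green, blue; 480x640 float32, m along the optical axis (not along the pixel's ray), 0 where there is no reading.
- robot.camera_info(name): a dict with "vfov" (degrees; the focal length in pixels is half the picture's height over the tangent of half this angle, whatever the lens; pixels are square), "cx", "cy" (the principal point, pixels), "view" (4x4, takes a point from world to camera coordinates); the wrist camera has in their place "T_tool_cam" (4x4, takes a point from camera to tool coordinates, whose origin is the TCP and whose axes are the flange's). Camera axes: x right, y down, z forward; pixel columns grow to the right and rows downward; lengths in m; the calibration is good to about 2 mm. A picture is of the moment at which its call begins: read the wrist's pose just before it. camera_info takes no time and is no camera call.
A pose or a line that the arm cannot do raises robot.Unreachable and nothing moves.
- robot.job_done(): hands the job in; it is judged then, once.
Readings, each from a call of its own:
- robot.read_t(): time.
- robot.read_qpos(): joint angles.
- robot.read_qvel(): joint speeds.
- robot.read_effort(): joint torques, N m.
- robot.read_position(): TCP position.
- robot.read_tcp_rot(): TCP orientation.
- robot.read_force(): force on the tool from outside, world axes, zero at the start.
- robot.read_ft_torque(): the same for the moment, N m.
- robot.read_grip_width(): opening from 0.0 (shut) to 1.0 (fully open).
- robot.read_finger_force(): force on a finger pad.
Only numpy, scipy, OpenCV 4.12 (cv2) and the standard library are available. Lean on these libraries where they do the work, as an engineer would, in place of code of your own. Each camera call takes 0.05 s, during which the arm holds its last target. There are 200 camera calls.

## Working session

There is one attempt and no reset: what is moved stays moved. The work goes in short steps, each a Python script; the robot and the scene stay as the last script left them, time stands still between calls to the robot, and variables do not carry over. Pictures are saved under pics/ and viewed, at most 10 in all, crops included, and the job is handed in when it is done.

```bash
ls; mkdir -p pics; cat > h.py <<'E'
import numpy as np, cv2
from rig import robot
def cam(n):
    c=robot.camera_info(n); f=240/np.tan(np.radians(c['vfov'])/2); return c,f
def grab(n,fn=None):
    p,d=robot.grab_frame(n)
    if fn: cv2.imwrite('pics/'+fn+'.png',p[:,:,::-1])
    return p,d
def cloud(n,d):
    c,f=cam(n); v,u=np.mgrid[0:480,0:640]
    P=np.stack([(u-c['cx'])/f*d,(v-c['cy'])/f*d,d],-1)
    T=np.linalg.inv(np.array(c['view'])) if 'view' in c else None
    return P@T[:3,:3].T+T[:3,3]
E
python3 - <<'E'
from h import *
a,d=grab('scene');b,e=grab('side')
np.savez('f0.npz',a=a,d=d,b=b,e=e)
cv2.imwrite('pics/s0.png',a[:,:,::-1]);cv2.imwrite('pics/s1.png',b[:,:,::-1])
for n in('scene','side'):
    c,f=cam(n);print(n,f,c['cx'],c['cy'],np.round(np.linalg.inv(np.array(c['view'])),3))
print(robot.read_t())
E
```

```text
pics
scene 490.9041098370412 314.6072287158543 245.61333761616348 [[ 0.832  0.366 -0.416  1.016]
 [ 0.554 -0.543  0.631 -0.594]
 [ 0.005 -0.756 -0.655  0.688]
 [ 0.     0.     0.     1.   ]]
side 615.7570815469703 319.599075477138 241.09379203469777 [[-0.947 -0.195  0.257  0.319]
 [-0.322  0.536 -0.781  0.939]
 [ 0.015 -0.822 -0.57   0.798]
 [ 0.     0.     0.     1.   ]]
0.1
```

View pics/s0.png

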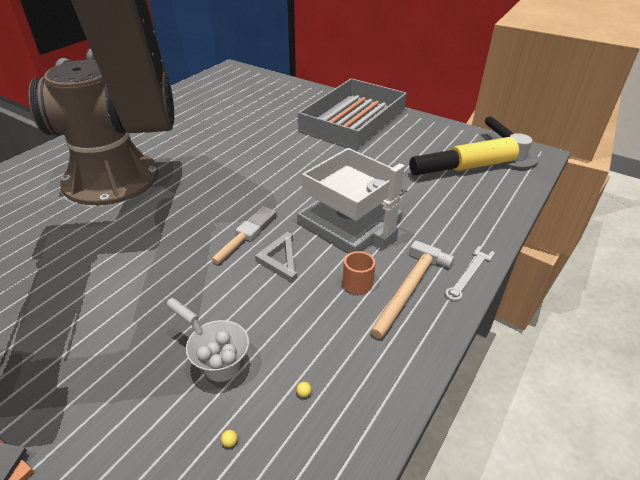

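View pics/s1.png

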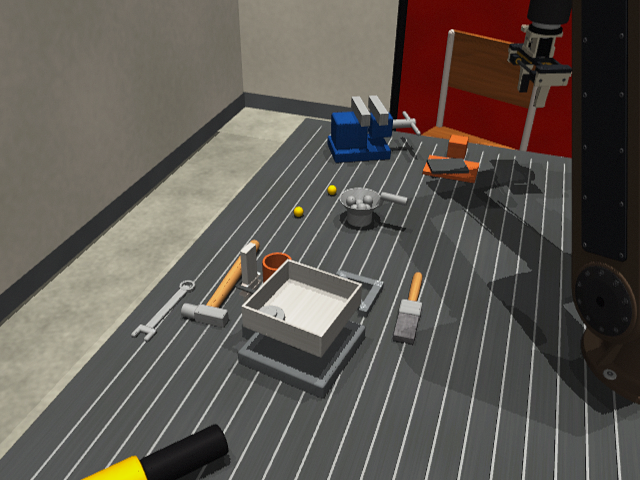

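Scene view: the cup is at (218,350) with its handle at (168–198, 302–322), the scale pan at (350,185) with its post at (393,195), the pipe at (359,273), the square at (278,256), the hammer at (405,290). There's only one dipper cup. The yellow balls at (304,390) and (230,438) are the look-alikes, and the nine grey balls in the cup are the ones meant.

```bash
cat > m.py <<'E'
from h import *
f=np.load('f0.npz'); A=cloud('scene',f['d']);B=cloud('side',f['e'])
def box(P,u0,u1,v0,v1,z0,z1):
    Q=P[v0:v1,u0:u1].reshape(-1,3); return Q[(Q[:,2]>z0)&(Q[:,2]<z1)]
for n,P,b in(('scene',A,(160,255,295,390)),('side',B,(335,412,180,235))):
    Q=box(P,*b,.053,.0615); c=cv2.minEnclosingCircle(Q[:,:2].astype(np.float32))
    H=box(P,*b,.074,.1); r=cv2.fitLine(H.astype(np.float32),cv2.DIST_L2,0,.01,.01).ravel()
    print(n,'rim',c,'handle',len(H),H.mean(0),H[:,2].max(),r[:3])
    s=(H[:,:2]-np.array(c[0]))@r[:2]; print(' ext',s.min(),s.max())
for n,P,b in(('scene',A,(295,400,145,220)),('side',B,(235,370,255,360))):
    Q=box(P,*b,.122,.134); print(n,'panrim',cv2.minAreaRect(Q[:,:2].astype(np.float32)),np.percentile(Q[:,2],[50,98]))
    Q=box(P,*b,.084,.094);print(' floor',Q.mean(0))
Q=box(A,370,412,155,245,.15,.2);print('post',cv2.minAreaRect(Q[:,:2].astype(np.float32)),Q[:,2].max())
for n,b in(('pipe',(340,378,250,295,.05,.065)),('square',(255,300,230,282,.01,.02)),('hammer',(372,455,240,336,.008,.05)),('brush',(210,280,205,265,.006,.05)),('tray',(298,408,80,145,.02,.1))):
    Q=box(A,*b);print(n,len(Q),cv2.minAreaRect(Q[:,:2].astype(np.float32)))
for u,v in((304,390),(230,438)):print('yellow',A[v,u])
E
python3 m.py
python3 - <<'E'
import cv2
a=cv2.imread('pics/s0.png')
cv2.imwrite('pics/crop.png',cv2.hconcat([cv2.resize(a[290:390,155:255],(400,400),interpolation=2),cv2.resize(a[145:245,310:410],(400,400),interpolation=2)]))
E
```

```text
scene rim ((0.6201265454292297, -0.27215343713760376), 0.05047987774014473) handle 391 [ 0.54329691 -0.26754873  0.08463071] 0.09125731772307943 [ 0.9965686  -0.06941406 -0.04508584]
 ext -0.11273464129059857 -0.045841428548637805
side rim ((0.6178448796272278, -0.27154088020324707), 0.05224427953362465) handle 204 [ 0.53804751 -0.25853285  0.08384183] 0.09277298522791133 [ 0.9967908  -0.0787269  -0.01449424]
 ext -0.11118603615444374 -0.04884246419736819
scene panrim ((0.6148390173912048, 0.17928990721702576), (0.15666697919368744, 0.19284522533416748), 80.6474609375) [0.12715385 0.13086674]
 floor [0.58744083 0.19018619 0.0885395 ]
side panrim ((0.6159595847129822, 0.18058016896247864), (0.15678757429122925, 0.19537439942359924), 79.81282806396484) [0.1278241  0.13205546]
 floor [0.59663526 0.17080228 0.0891663 ]
post ((0.7029210329055786, 0.16523680090904236), (0.03409256786108017, 0.014709309674799442), 78.86553955078125) 0.190703053831697
pipe 343 ((0.7116606831550598, 0.021332813426852226), (0.05996201932430267, 0.060127317905426025), 69.78327941894531)
square 774 ((0.529485285282135, -0.007292337715625763), (0.08023364841938019, 0.15665605664253235), 39.481292724609375)
hammer 1916 ((0.8092344403266907, 0.06714724004268646), (0.16510574519634247, 0.2631295919418335), 27.378137588500977)
brush 1347 ((0.4561806619167328, 0.016842804849147797), (0.13967224955558777, 0.19208811223506927), 27.68195343017578)
tray 2591 ((0.35123127698898315, 0.619885265827179), (0.3113149404525757, 0.20742736756801605), 89.9626235961914)
yellow [ 0.76748475 -0.24447163  0.02027519]
yellow [ 0.72464075 -0.36822298  0.02171097]
```

View pics/crop.png

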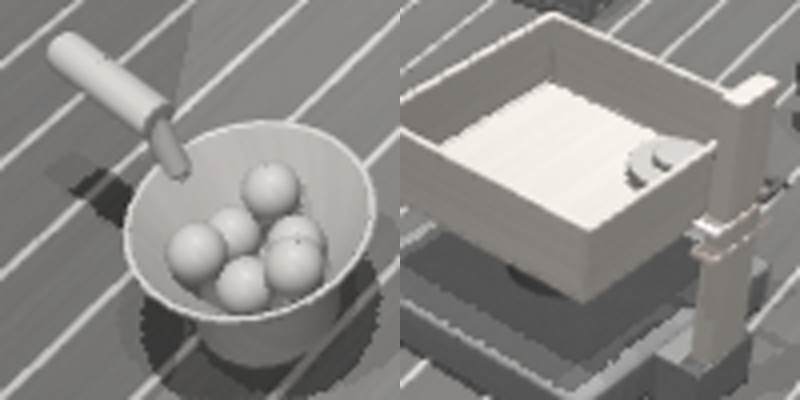

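The crop confirms the steel dipper cup with the grey balls (handle toward the upper left) and the pan with the cap in its far corner near the post. The numbers agree:
- **Cup axis:** about (0.619, -0.272), rim radius 50–52, yaw about -5.5°.
- **Pan centre:** about (0.597, 0.183), yaw -10°. The rim and the post give the same position.

Next I check IK for pre-leaned grasps.

```bash
cat >> h.py <<'E'
from scipy.spatial.transform import Rotation as Ro
rz=lambda a:Ro.from_euler('z',a,degrees=True).as_matrix()
rx=lambda a:Ro.from_euler('x',a,degrees=True).as_matrix()
PAN=np.array([.597,.183,.089]);PY=-10.; CUP=np.array([.619,-.272,0]);CY=-5.5
def tool(bar,yaw,theta,flip,off=0):   # bar = grip point on the handle; returns TCP pose; theta = tool roll about the handle
    R=rz(yaw)@rx(theta)@np.diag([flip,-flip,-1.]); return np.asarray(bar)+(.019-off)*R[:,2],R
def panpt(x,y,z): return PAN+rz(PY)@np.array([x,y,z])
E
python3 - <<'E'
from h import *
bar=CUP+rz(CY)@np.array([-.08,0,.08]);print(bar)
for s in(1,-1):
  for flip in(1,-1):
    for lean in(0,25,40):
      for dy in(-10,10,30) :
        q=[robot.ik(*tool(bar,CY,-s*lean,flip))]
        q.append(robot.ik(*tool(bar+[0,0,.2],CY,-s*lean,flip)))
        for th in(0,45,60,75,90):
            yaw=PY+dy; c=panpt(-.015,-s*.02,.041); b=c+rz(yaw)@np.array([-.08,0,.053])
            q.append(robot.ik(*tool(b,yaw,s*(th-lean),flip)))
        ok=''.join('.x'[i is None] for i in q)
        if ok.count('x')<2: print(s,flip,lean,dy,ok,*[None if i is None else np.round(i).astype(int).tolist() for i in(q[0],q[2],q[5])])
E
```

```text
[ 0.5393683  -0.26433234  0.08      ]
1 1 0 -10 ....... [-7, 22, -20, 0, -47, 92] [42, 11, -22, 0, -58, 28] [-16, 24, -25, -83, -76, 137]
1 1 0 10 ....... [-7, 22, -20, 0, -47, 92] [40, 9, -23, 0, -57, 50] [-13, 30, -12, -70, -89, 133]
1 1 0 30 ....... [-7, 22, -20, 0, -47, 92] [37, 9, -24, 0, -57, 73] [-8, 37, 2, -61, -103, 133]
1 1 25 -10 ....... [3, 22, -41, 41, -39, 46] [48, 22, -14, 9, -78, 18] [4, 9, -22, -61, -53, 102]
1 1 25 10 ....... [3, 22, -41, 41, -39, 46] [51, 17, -24, 17, -69, 31] [0, 16, -13, -54, -71, 113]
1 1 25 30 ....... [3, 22, -41, 41, -39, 46] [51, 12, -34, 25, -60, 43] [1, 24, -3, -47, -86, 122]
1 1 40 -10 ....... [6, 25, -47, 60, -47, 25] [50, 30, -9, 12, -89, 15] [20, 5, -23, -38, -45, 73]
1 1 40 10 ....... [6, 25, -47, 60, -47, 25] [55, 24, -23, 22, -78, 24] [13, 11, -15, -39, -62, 96]
1 1 40 30 ....... [6, 25, -47, 60, -47, 25] [57, 17, -38, 34, -66, 30] [10, 17, -7, -36, -75, 112]
1 -1 0 -10 ....... [-7, 22, -20, 0, -47, -88] [42, 11, -22, 0, -58, -152] [-16, 24, -25, -83, -76, -43]
1 -1 0 10 ....... [-7, 22, -20, 0, -47, -88] [40, 9, -23, 0, -57, -130] [
[... 1907 characters left out ...]
-88] [40, 11, -21, 0, -58, -110] [65, 37, -36, 43, -87, -168]
-1 -1 25 -10 ....... [-23, 30, -2, -26, -68, -60] [33, 6, -23, -22, -42, -130] [53, 38, -1, 13, -99, -167]
-1 -1 25 10 ....... [-23, 30, -2, -26, -68, -60] [26, 10, -16, -27, -56, -102] [58, 31, -18, 24, -87, -160]
-1 -1 25 30 ....... [-23, 30, -2, -26, -68, -60] [21, 15, -10, -27, -67, -80] [61, 24, -35, 37, -73, -156]
-1 -1 40 -10 ....... [-31, 36, 6, -36, -82, -52] [20, 6, -22, -46, -43, -101] [51, 30, -6, 11, -88, -165]
-1 -1 40 10 ....... [-31, 36, 6, -36, -82, -52] [13, 13, -14, -45, -62, -81] [55, 24, -19, 20, -77, -155]
-1 -1 40 30 ....... [-31, 36, 6, -36, -82, -52] [10, 20, -5, -41, -77, -67] [57, 18, -33, 30, -66, -146]
```

```bash
python3 - <<'E'
from h import *
bar=CUP+rz(CY)@np.array([-.08,0,.08]); L=-35
robot.goto(*tool(bar,CY,L,1,.12)); robot.move_gripper(.55); print(robot.read_t())
robot.servo_line(tool(bar,CY,L,1)[0],speed=.12); print(robot.read_t(),robot.read_force(),robot.read_position()-tool(bar,CY,L,1)[0])
robot.move_gripper(0.); print(robot.read_t(),robot.read_grip_width()*88,robot.read_finger_force(),robot.read_force())
p=robot.read_position()
robot.servo_line(p+[0,0,.03],speed=.08); robot.dwell(.3); print(robot.read_t(),robot.read_force(),robot.read_ft_torque(),robot.read_grip_width()*88)
a,d=grab('scene','s2'); np.savez('f2.npz',a=a,d=d)
E
```

```text
2.7417
3.8917 [ 0.62727729 -0.00333214  0.42539324] [0.00039752 0.00016772 0.00036608]
4.5083 17.2295710367163 29.99811887741089 [-0.73020469  0.14828331  2.59216554]
5.3333 [-0.52893714 -0.89370961 -2.98330526] [ 2.41757317  0.06620704 -0.03070359] 16.955758036594673
```

View pics/s2.png

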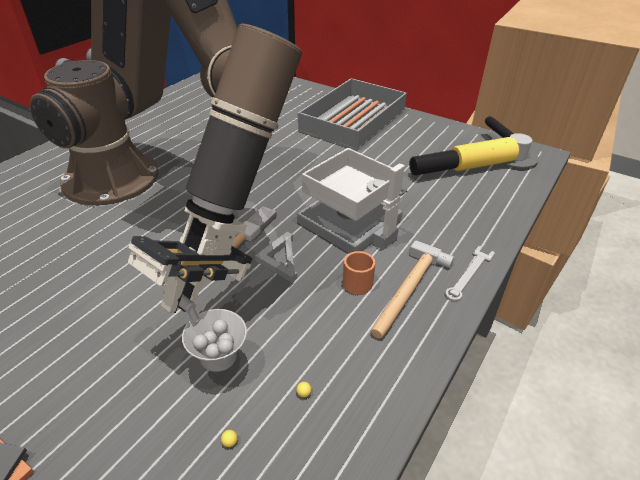

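The cup is held upright at (214,340), all balls in it, and the force reads about 0.30 kg. Next: carry it to the pan, lean to 40° and descend.

```bash
cat >> h.py <<'E'
L=-35
BX,BY=-.015-.08,-.022
def pose(theta,h): return tool(panpt(BX,BY,h),PY,L+theta,1)
def sink(fn=None):
    p,d=grab('side',fn); P=(cloud('side',d)-PAN)@rz(PY)
    m=(d>0)&(abs(P[...,1]-.073)<.004)&(abs(P[...,0])<.07)&(P[...,2]<.055)&(P[...,2]>-.03)
    z=P[...,2][m]; return (.041-np.percentile(z,95))*1000, m.sum()
def fz(n=1): return robot.read_force()[2]
E
python3 - <<'E'
from h import *
f=np.load('f2.npz');P=cloud('scene',f['d'])[305:375,180:250].reshape(-1,3)
P=P[(P[:,2]>.06)&(P[:,2]<.13)];C=(P-CUP)@rz(CY)
for lo,hi in((-.05,-.03),(-.01,.01),(.03,.05)):
    k=C[(C[:,0]>lo)&(C[:,0]<hi)&(C[:,1]<-.02)];k=k[:,2];print('rim z',lo,len(k) and k.max())
robot.servo_line(robot.read_position()+[0,0,.19],speed=.2)
robot.servo_line(*pose(0,.20),speed=.2); print(robot.read_t())
robot.servo_line(*pose(38,.20),speed=.03); print(robot.read_t())
robot.servo_line(*pose(38,.112),speed=.1); robot.dwell(.3)
print(robot.read_t(),robot.read_force(),robot.read_qpos())
print(sink('d1'),sink())
print(robot.read_t()); grab('scene','d1s')
E
```

```text
rim z -0.05 0.08969900408843112
rim z -0.01 0.0886656610413803
rim z 0.03 0.08713683434475417
8.8583
9.675
11.0083 [ 1.36077115  0.0767232  -3.42001233] [ 39.3606588    8.08974923 -21.33675866  -2.29476015 -58.27195127
  41.80400972]
(np.float64(0.03150969866540926), np.int64(1476)) (np.float64(-0.0225408305006905), np.int64(1468))
11.1083
```

View pics/d1.png

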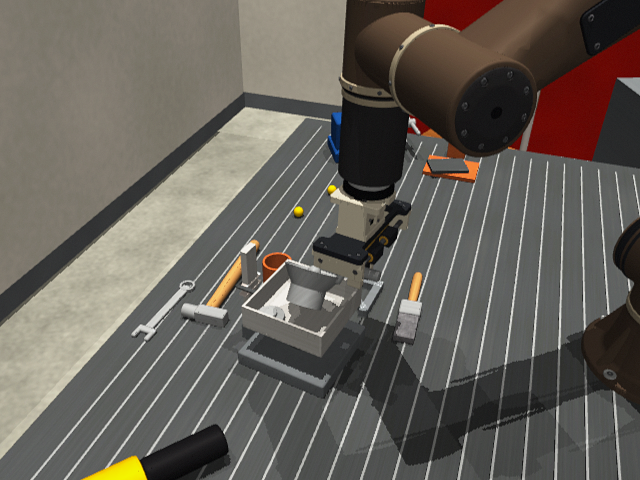

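View pics/d1s.png

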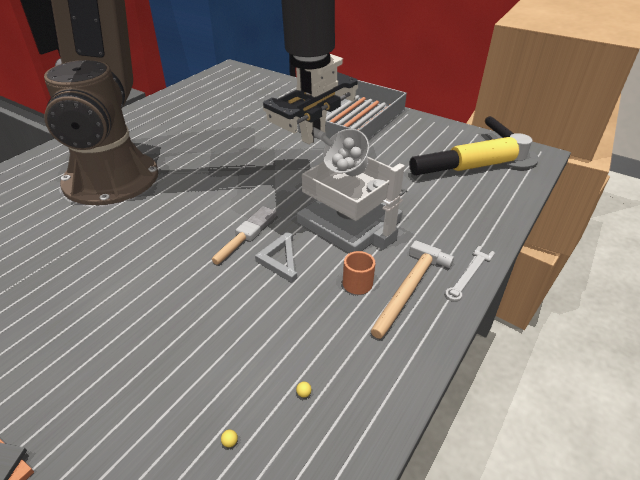

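Side view: the cup is leaning inside the pan at (310,290), clear of the walls. Scene view: the balls are still in the cup at (348,155), its mouth facing -y. The pan reads 0 mm. Now slow tipping.

```bash
cat >> h.py <<'E'
def h_of(t): return np.interp(t,[38,56],[.112,.099])
def to(t): robot.movej(robot.ik(*pose(t,h_of(t))))
def tip(t0,t1,step,back=14,thr=.13,settle=.12):
    "tip until the wrist force or the pan shows that balls have left, then lean back"
    hist=[];t=t0
    while t<t1:
        t+=step; to(t); robot.dwell(settle)
        F=np.mean([fz() for _ in range(3)]); s=sink()[0]; hist.append(F)
        print(round(t,1),round(robot.read_t(),2),round(F,3),round(s,1))
        if s>1.5 or (len(hist)>3 and F-np.median(hist[-5:-1])>thr):
            to(t-back); print('back',robot.read_t()); return t-back
    return t
E
python3 - <<'E'
from h import *
t=tip(38,56,2)
robot.dwell(.5);print(t,fz(),sink())
E
```

```text
40 11.57 -3.234 -0.0
42 11.99 -1.796 -0.1
44 12.41 -2.664 0.0
46 12.82 -2.915 -0.0
48 13.24 -2.868 0.1
50 13.66 -3.26 -0.1
52 14.07 -2.119 -0.1
back 14.45
38 -3.210061460252598 (np.float64(-0.020845244626081783), np.int64(1484))
```

```bash
cat >> h.py <<'E'
def look(fn=None):
    "sink in mm, and number of scene pixels and side pixels that are balls lying in the pan"
    out=[]
    for n in('side','scene'):
        p,d=grab(n,fn and fn+n); P=(cloud(n,d)-PAN)@rz(PY)
        x,y,z=P[...,0],P[...,1],P[...,2]
        if n=='side':
            m=(d>0)&(abs(y-.073)<.004)&(abs(x)<.07)&(z<.055)&(z>-.03); s=.041-np.percentile(z[m],95)
        b=(d>0)&(abs(x)<.067)&(abs(y)<.067)&(z+s>.010)&(z+s<.0245)&(np.hypot(x-.042,y-.04)>.028)
        out.append(int(b.sum()))
    return round(s*1000,1),out
def favg(): 
    F=[]
    for _ in range(6): robot.dwell(.02);F.append(fz())
    return np.mean(F)
def tip2(t0,t1,step,back=14):
    t=t0; b0=None
    while t<t1:
        if b0 is None: to(t);robot.dwell(.2);b0=look();print('base',b0,favg())
        t+=step; to(t); s,b=look()
        print(round(t,1),round(robot.read_t(),2),s,b)
        if s>b0[0]+1.5 or b[0]>b0[1][0]+25 or b[1]>b0[1][1]+25:
            to(t-back); print('back',robot.read_t()); return t-back
    return t
E
python3 - <<'E'
from h import *
t=tip2(50,64,1.5)
robot.dwell(.5);print(t,favg(),look('e1'))
E
```

```text
base (np.float64(0.0), [7, 16]) -2.8331546598249315
51.5 16.08 -0.2 [13, 16]
53.0 16.43 -0.1 [17, 14]
54.5 16.78 0.0 [24, 13]
56.0 17.13 -0.0 [28, 9]
57.5 17.48 0.0 [24, 6]
59.0 17.83 0.1 [23, 5]
60.5 18.18 -0.0 [20, 4]
62.0 18.53 0.2 [15, 1]
63.5 18.88 0.4 [11, 60]
back 19.3167
49.5 -2.5618759646428733 (np.float64(0.0), [79, 85])
```

```bash
python3 - <<'E'
from h import *
t=tip2(59,76,1.2)
robot.dwell(.7);print(t,robot.read_t(),favg(),look('e2'))
a=cv2.imread('pics/e2scene.png')[110:240,280:420];cv2.imwrite('pics/e2c.png',cv2.resize(a,None,fx=4,fy=4,interpolation=2))
E
```

```text
base (np.float64(-0.1), [107, 83]) -2.533222475654911
60.2 21.11 -0.1 [109, 79]
61.4 21.46 0.0 [113, 81]
62.6 21.81 0.1 [118, 82]
63.8 22.16 0.1 [105, 81]
65.0 22.51 0.1 [116, 75]
66.2 22.86 0.1 [114, 80]
67.4 23.21 -0.3 [112, 77]
68.6 23.56 0.1 [118, 78]
69.8 23.91 0.1 [120, 82]
71.0 24.26 -0.1 [115, 78]
72.2 24.61 0.4 [120, 130]
back 25.0667
58.20000000000003 25.7667 -1.614798311098175 (np.float64(17.4), [411, 212])
```

View pics/e2c.png

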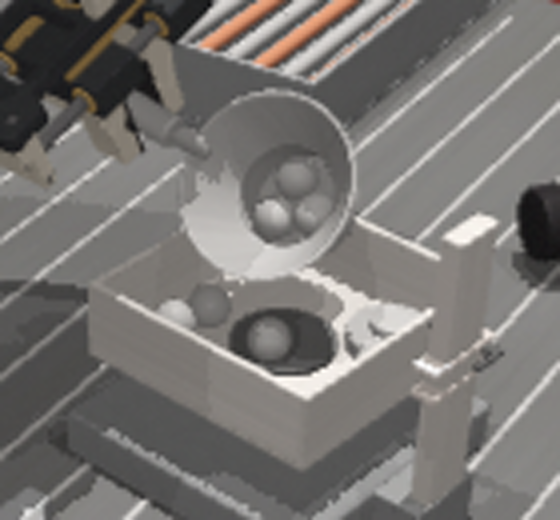

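The crop shows about six balls out: three are visible in the pan and three remain in the well at (295,200 in the crop). The pan has sunk 17.4 mm, inside the 5–21 band. Next: re-check, lift away, right the cup and carry it back.

```bash
python3 - <<'E'
from h import *
robot.dwell(.5);print(look())
robot.servo_line(pose(58.2,.20)[0],speed=.12)
robot.servo_line(*pose(0,.22),speed=.04); print(robot.read_t(),look())
bar=CUP+rz(CY)@np.array([-.08,0,.08])
robot.servo_line(*tool(bar+[0,0,.2],CY,L,1),speed=.2)
robot.servo_line(tool(bar+[0,0,.03],CY,L,1)[0],speed=.15);robot.dwell(.2)
print(robot.read_t(),robot.read_force(),look('g'))
P=cloud('scene',robot.grab_frame('scene')[1])[295:385,170:260].reshape(-1,3)
C=(P[(P[:,2]>.02)&(P[:,2]<.13)]-CUP)@rz(CY)
for lo,hi in((-.05,-.03),(-.01,.01),(.03,.05)):
    for sg in(1,-1):
        k=C[(C[:,0]>lo)&(C[:,0]<hi)&(C[:,1]*sg>.02)];
        if len(k): i=k[:,2].argmax();print('rim',lo,sg,k[i])
a=cv2.imread('pics/gscene.png');cv2.imwrite('pics/gc.png',cv2.hconcat([cv2.resize(a[290:390,155:255],(400,400),interpolation=2),cv2.resize(a[140:240,300:400],(400,400),interpolation=2)]))
E
```

```text
(np.float64(17.5), [401, 212])
28.725 (np.float64(17.3), [649, 209])
32.6833 [ 0.06029775 -0.6466549  -1.08589636] (np.float64(17.4), [648, 208])
rim -0.05 1 [-0.04052667  0.02100694  0.08110394]
rim -0.05 -1 [-0.04712585 -0.02740222  0.08854364]
rim -0.01 1 [-0.0045595   0.03717046  0.07589569]
rim -0.01 -1 [ 0.0005331  -0.05937596  0.08609792]
rim 0.03 1 [0.03183927 0.02160889 0.07424525]
rim 0.03 -1 [ 0.03119104 -0.04467575  0.08004001]
```

View pics/gc.png

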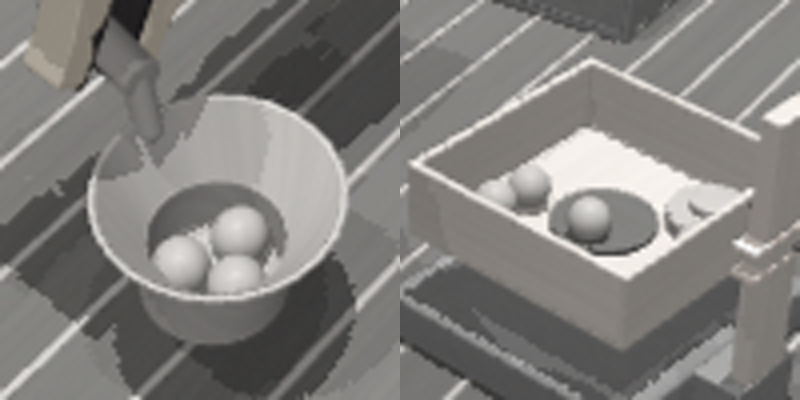

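Three balls are left in the cup (left half of the crop). The pan is steady at 17.4 mm, with its pointer between the marks. The cup has slipped a few degrees in the fingers, so I level it before setting it down.

```bash
cat >> h.py <<'E'
def rim(zlo,zhi):
    P=cloud('scene',robot.grab_frame('scene')[1])[290:395,160:265].reshape(-1,3)
    C=(P-CUP)@rz(CY); C=C[(C[:,2]>zlo)&(C[:,2]<zhi)&(C[:,0]>-.062)]
    a=np.degrees(np.arctan2(C[:,1],C[:,0]));pts=[]
    for b in range(-180,180,12):
        if abs(b+6)>150: continue
        k=C[(a>=b)&(a<b+12)&(np.hypot(C[:,0],C[:,1])>.035)]
        if len(k)>3: pts.append(k[k[:,2].argmax()])
    p=np.array(pts); A=np.c_[p[:,:2],np.ones(len(p))]; s=np.ones(len(p),bool)
    for _ in range(3):
        c=np.linalg.lstsq(A[s],p[s,2],rcond=None)[0]; r=abs(A@c-p[:,2]); s=r<max(.0025,1.5*np.median(r))
    return np.degrees(np.arctan(c[:2])),c[2],s.sum(),len(p)
def place(dz,roll,pitch):
    bar=CUP+rz(CY)@np.array([-.08,0,.08+dz]); R=rz(CY)@Ro.from_euler('y',pitch,degrees=True).as_matrix()@rx(L+roll)@np.diag([1,-1,-1.])
    return bar+.019*R[:,2],R
E
python3 - <<'E'
from h import *
(gx,gy),z,n,m=rim(.06,.115);print(gx,gy,z,n,m)
roll,pitch=-gy,gx      # slope dz/dy removed by -gy about x; dz/dx by +gx about y
robot.servo_line(*place(.03,roll,pitch),speed=.02);robot.dwell(.2)
print(roll,pitch,rim(.06,.125),robot.read_t(),robot.read_force())
E
```

```text
-7.596408867003684 -5.512804317821251 0.0788783729143364 26 26
5.512804317821251 -7.596408867003684 (array([-0.5439093 , -0.08949331]), np.float64(0.08906297525857594), np.int64(26), 26) 33.45 [ 0.06930677 -0.66460876 -1.06571127]
```

```bash
python3 - <<'E'
from h import *
roll,pitch=5.51,-8.1; dz=.007
robot.servo_line(*place(dz,roll,pitch),speed=.06);robot.dwell(.2);f0=favg();print(f0)
while dz>-.006:
    dz-=.001; robot.servo_line(place(dz,roll,pitch)[0],speed=.01);F=favg();print(round(dz,4),F)
    if F-f0>.7: break
robot.dwell(.2); print(rim(.03,.09))
robot.move_gripper(.5); robot.dwell(.3)
p,R=place(dz,roll,pitch); robot.servo_line(p-.1*R[:,2],speed=.1)
robot.servo_line(robot.read_position()+[-.08,0,.1],speed=.2); robot.dwell(.3)
print(robot.read_t(),rim(.03,.09),look('z'),robot.read_force())
a=cv2.imread('pics/zscene.png');b=cv2.imread('pics/zside.png')
cv2.imwrite('pics/zz.png',cv2.resize(cv2.hconcat([a,b]),(800,300)))
cv2.imwrite('pics/zz2.png',cv2.hconcat([cv2.resize(a[140:400,150:410],(400,400)),cv2.resize(b[170:390,220:440],(400,400))]))
E
```

```text
-2.373677666369222
0.006 -2.0300014496405656
0.005 -1.7157369473000166
0.004 -1.8752280711853695
0.003 -1.797646765214372
0.002 -1.5744824158286592
(array([-0.05343358, -0.07594964]), np.float64(0.06215084185414234), np.int64(26), 26)
39.5083 (array([0.27017155, 0.26161067]), np.float64(0.060454598355366054), np.int64(26), 26) (np.float64(17.4), [652, 214]) [ 0.10884058  0.91079824 -0.61239577]
```

View pics/zz2.png

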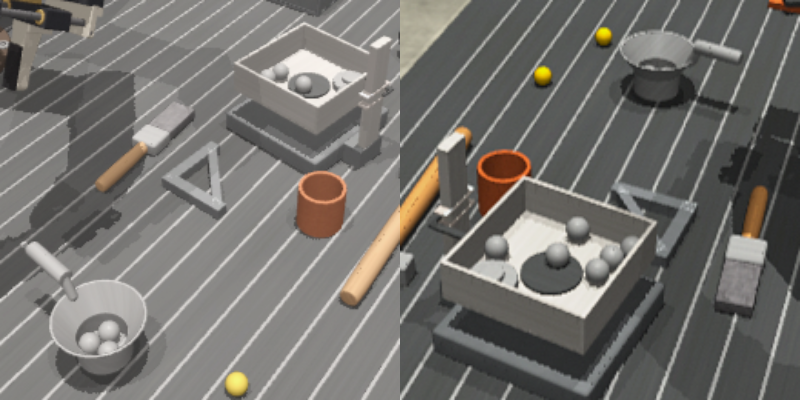

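View pics/zz.png

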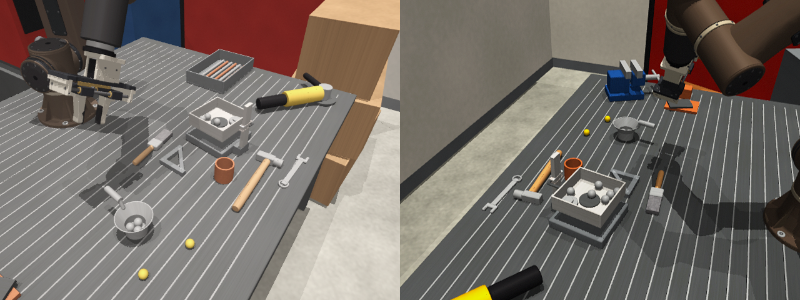

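Six balls are in the pan, counted in the side view, and three are in the upright cup. None were spilled and nothing else on the bench has moved. Sink is 17.4 mm and the gripper is clear.

```bash
python3 -c "
from rig import robot
print(robot.job_done())"
```

```text
the job is handed in; nothing more can be done
None
```

The job is handed in: six balls in the pan put it 17.4 mm down, between the two marks (5–21 mm), and the cup stands upright and released at its original spot with the other three, nothing spilled, at about 40 s of the 64 s allowed.

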